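Load jars into a divided crate and shut its keeper bar

ROBOT

A 7-joint arm with a two-finger parallel gripper is mounted at the origin on the work surface. World frame = base frame: x ahead of the robot, y to its left, z up, the work surface at z = 0. Lengths are in m, angles in rad, forces in N, time in s.
With the tool pointing down it reaches from about 0.4 to 0.925 m from the base axis. Payload 4.1 kg.
Tool frame: the origin (TCP) lies on the centre line of the jaws, within the pads' length; the fingertips stand 19 mm ahead of it and the grasp point (between the pads) is the TCP (robot.finger_overhang is the distance from the TCP to the fingertips, in m); z points along the fingers, y is the line along which they close (so a half turn about z gives the same grasp; the last joint's range is limited). The gripper opens to 85 mm and grips with 20 to 120 N. Pads are 22 mm wide; open, the fingers measure 114 mm over their backs; the gripper's body (76 mm by 85 mm) begins 54 mm behind the grasp point. The pads swing forward as they close: fully open they stand 13 mm farther back than shut.
Start: joints at [-1.305, 0.398, 0.045, 1.537, -0.019, 1.207, -0.051], TCP at [0.232, 0.607, 0.25] pointing down, gripper open.
Joint ranges: [-2.82, 2.82], [-0.49, 2.23], [-1.37, 1.46], [0, 2.46], [-1.36, 4.5], [0.23, 2], [-2.94, 2.94]. Speed limits (rad/s): [2.57, 2.57, 3.14, 3.14, 3.14, 3.14, 3.14].

INTERFACE

Orientations are given as a unit quaternion [x, y, z, w].
In Python, from workcell import robot gives the robot as it stands. The module is installed in compiled form; this text tells all that it offers.
- The arm moves only by the tool send_rows, never from a script. Its argument "steps" is one flat list of numbers, 7 for each row, row after row: the finger opening in m, from 0 to 0.0854, then the shift along the tool's x, y, z in m, then the turn, a rotation vector about the tool's x, y, z in rad. A call has 1 to 8 rows; each row shifts and turns the commanded pose from where the row before left it, along the tool's axes as they then stand; what a row does not reach is not made up. A row lasts 1/12 s, in which the tool goes at most 41.7 mm and 7.16 degrees, less where a joint would pass 70% of its speed; a pose out of reach is approached as far as the arm can. A call is refused whole if a number of a shift passes 0.0417 or a number of a turn 0.125, either way. A call with a gripper value outside its range is refused whole. The fingers move at their own pace and stop on an object; "squeeze" is the grip in N (left out, the last holds). Time passes only in rows, so rows that do not move let the fingers close. It gives the time, the measured TCP pose, the force, the opening and the grip force at its end, in the units of the state.
- robot.get_state(): the state, without advancing time (a new reading comes with each control period).
- robot.snapshot(name): name is "scene" or "top" or "wrist"; returns a dict with "frame" (480x640x3 uint8, red, green, blue), "K" (3x3 intrinsics, pixels), "cam_to_world" (4x4, takes a point from camera to world coordinates); the wrist camera has in their place "mount" (4x4, takes a point from camera to tool coordinates, whose origin is the TCP and whose axes are the flange's). Camera axes: x right, y up, looking along -z (the intrinsics and any distortion apply to the point x, -y, -z); pixel columns grow to the right and rows downward; lengths in m; the calibration is good to about 2 mm. The wrist camera is an equidistant fisheye: a pixel r from the principal point sees the ray r / f radians off the axis. A picture is of the moment at which its call begins: read the wrist's pose just before it. There is no depth.
- robot.hand_in(): hands the job in; it is judged then, once.
The state is a dict: "time": time; "q": joint angles; "joint_vel": joint speeds; "effort": joint torques, N m; "tcp_pos": TCP position; "orientation": TCP orientation; "force": force on the tool from outside, world axes, zero at the start; "moment": the same for the moment, N m; "grip_width": finger opening in m; "grasp_force": force on a finger pad.
Only numpy, scipy, OpenCV 4.12 (cv2) and the standard library are available. Lean on these libraries where they do the work, as an engineer would, in place of code of your own. Each camera call takes 0.05 s, during which the arm holds its last target. There are 200 camera calls.

TASK

Slide the three blue glass jars, standing upright on the bench all the way, through the open front of the grey divided crate, one jar in each cell. Then swing the magenta keeper bar from behind over the jar tops and fully down across the crate's open front. Do not lift or tip a jar, and leave the two bottles and the cap tub alone.

Things in the scene. Friction and masses are not known exactly. Their poses are not given: they have to be found in the camera images.
- jar_a: cobalt-blue squat glass jar with white lid, round, 76 mm diameter, 64 mm tall (lid is the top 18 mm, 73 mm diameter), about 0.28 kg; origin at the centre of its underside, z up; it starts left of the others, in front of the crate. The three jars are alike
- jar_b: second jar, same as jar_a; starts in the middle
- jar_c: third jar, same as jar_a; starts on the right
- crate: grey divided crate fixed to the bench: 96 (x) by 300 (y) by 50 mm high, walls 6 mm, three cells in a row, each 92 mm wide and 90 mm deep. Top and front (-x, robot side) are open; no raised floor or sill: jars slide in on the bench. Origin: centre of its underside; wall and divider front ends at x = -48, inside of back wall at +42, dividers at y = +-49, outer walls at +-147 mm
- cell0 (a point): middle of the left cell (crate +y), on the bench, 45 mm inside the front opening; axes as the crate's (x into the cell)
- cell1 (a point): middle of the centre cell, likewise
- cell2 (a point): middle of the right cell (crate -y), likewise
- keeper (a joint): keeper bar angle, rad: 0 = shut, level across the open front; grows as it swings up (1.57 = straight up) and back over the crate; starts at 2.0 to 2.4, leaning back. Hinge line along crate y at crate x = +5, z = 50 mm, 72 mm from the bar. The hinge is stiff: the bar stays where it is left and takes 2 to 3 N to move
- bar_mid (a point): middle of the magenta keeper bar, on its axis: a round bar 10 mm thick and 320 mm long along crate y, carried by a thin steel arm at each end. Shut, it is 50 mm above the bench and 19 mm in front of the cell openings
- pump_bottle: bystander: blue pump bottle, 62 mm diameter, 167 mm tall, origin at the centre of its underside
- amber_bottle: bystander: amber bottle with black cap, 60 mm diameter, 150 mm tall, origin at the centre of its underside
- cap_tub: bystander: clear open tub of yellow caps, 120 x 90 x 60 mm, origin at the centre of its underside

How it is judged:
By the outcome, as a careful person would: the job done as asked, in the order asked, and still so for the second after the job is handed in, with the robot touching nothing.
It also fails if it takes over 72 s, if anything falls off the work surface, if the arm or the gripper's body presses on something with over 40 N, if the wrist force passes 120 N, or if a joint passes its speed limit or range.

## Working session

There is one attempt and no reset: what is moved stays moved. The work goes in short steps, Python scripts to look and compute and a tool call to move; the robot and the scene stay as the last step left them, time stands still between calls to the robot, and variables do not carry over. Pictures are saved under pics/ and viewed, at most 13 in all, crops included, and the job is handed in when it is done.

Besides the shell and the picture viewer there is one more tool, called after "Emit:" as name(argument=value, ...) on one line, values as JSON. send_rows: Moves the arm, as the interface text tells. Its arguments: {"type":"object","properties":{"steps":{"type":"array","items":{"type":"number"}},"squeeze":{"type":"number"}},"required":["steps"]}

```bash
mkdir -p pics; ls
python3 - <<'E'
from workcell import robot
import cv2,numpy as np
np.set_printoptions(precision=4,suppress=True)
for n in("scene","top"):
    s=robot.snapshot(n); cv2.imwrite(f"pics/{n}0.png",s["frame"][:,:,::-1]); np.savez(f"{n}.npz",**{k:v for k,v in s.items() if k!='frame'}); print(n,s["K"],s["cam_to_world"],list(s))
print(robot.get_state())
E
```

```text
pics
scene [[438.6622   0.     327.5726]
 [  0.     438.6622 237.2128]
 [  0.       0.       1.    ]] [[-0.6308 -0.5819  0.5133  0.997 ]
 [ 0.7759 -0.4695  0.4213  0.3824]
 [-0.0042  0.664   0.7477  0.6873]
 [ 0.      0.      0.      1.    ]] ['frame', 'K', 'cam_to_world']
top [[573.3043   0.     315.6911]
 [  0.     573.3043 240.2993]
 [  0.       0.       1.    ]] [[-0.0235  0.9873 -0.157   0.3782]
 [-0.9995 -0.02    0.0239  0.0547]
 [ 0.0205  0.1574  0.9873  1.2825]
 [ 0.      0.      0.      1.    ]] ['frame', 'K', 'cam_to_world']
{'time': 0.1, 'q': array([-1.305 ,  0.3991,  0.045 ,  1.5378, -0.0187,  1.2069, -0.0507]), 'joint_vel': array([-0.0007, -0.    ,  0.0002,  0.0002, -0.0013, -0.0006, -0.0014]), 'effort': array([  0.0037, -47.6257,   1.3705, -25.495 ,   0.0121,   0.005 ,
         0.    ]), 'tcp_pos': array([0.2317, 0.6067, 0.2494]), 'orientation': array([ 0.1813,  0.9834, -0.0009, -0.0001]), 'force': array([ 0.0298, -0.0991,  0.0621]), 'moment': array([ 0.0099, -0.0135, -0.0054]), 'grasp_force': 0.0, 'grip_width': 0.08563159316612926}
```

View pics/top0.png

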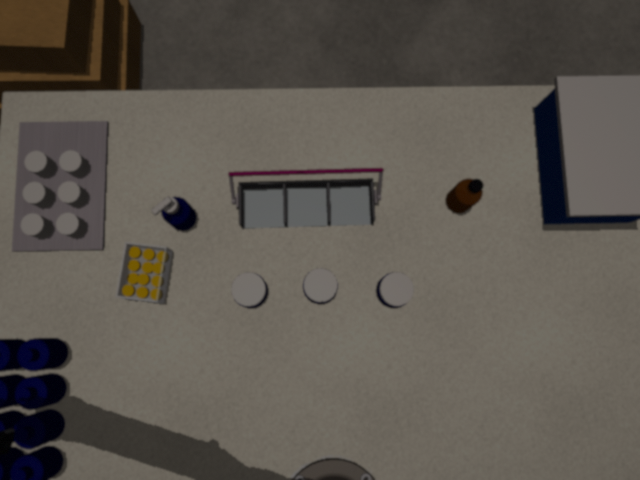

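View pics/scene0.png

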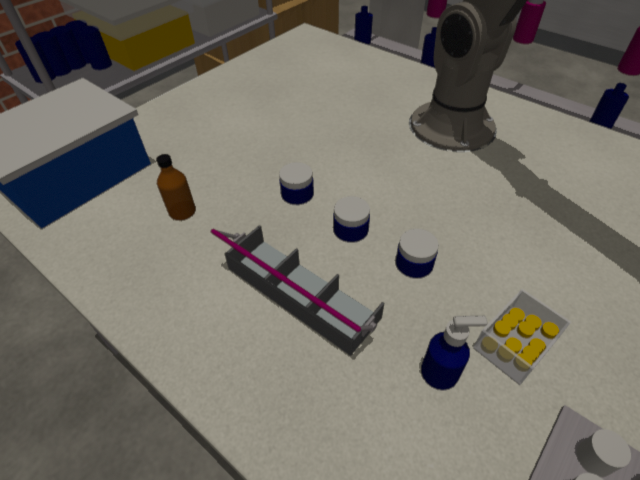

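The top view shows the jar lids at about (250,290), (320,286) and (395,290). The crate spans columns 238–375 and rows 180–228, with the bar at row ~172. I'll enlarge it.

Run:
```python
import cv2
f=cv2.imread("pics/top0.png")
cv2.imwrite("pics/c0.png",cv2.resize(f[160:310,220:420],None,fx=4,fy=4,interpolation=cv2.INTER_CUBIC)*1)
```

```text
(no output)
```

View pics/c0.png

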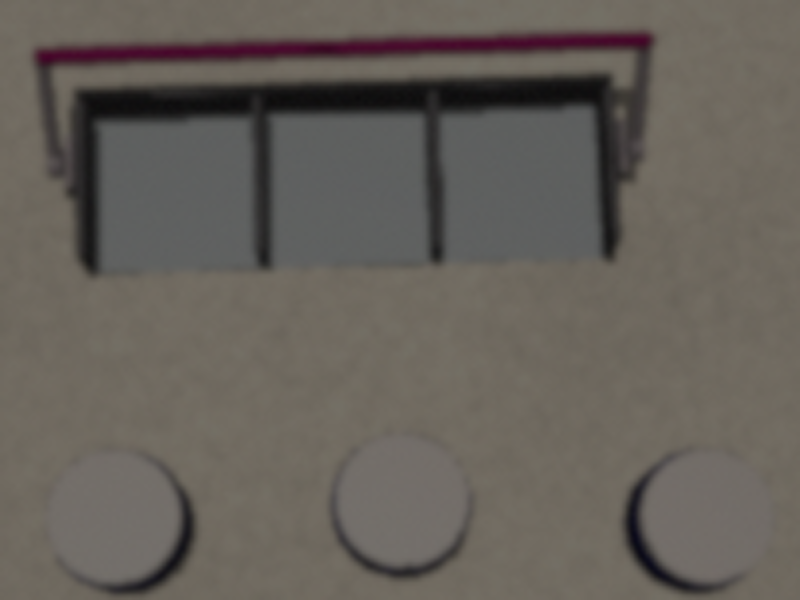

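In the crop, lid centres are near (116,518), (402,503) and (706,515). The front wall feet are near (92,272), (265,267), (436,262) and (611,258), and the crate's back top corners are (78,92) and (610,76).

```bash
cat > h.py <<'E'
import numpy as np,cv2
from scipy.optimize import least_squares
def proj(c,P):
    T=np.linalg.inv(c["cam_to_world"]); p=(T[:3,:3]@np.atleast_2d(P).T).T+T[:3,3]
    u=p[:,:2]/-p[:,2:]*[1,-1]; return u*c["K"][0,0]+c["K"][:2,2]
def unproj(c,px,z):
    px=np.atleast_2d(px); r=np.c_[(px-c["K"][:2,2])/c["K"][0,0]*[1,-1],-np.ones(len(px))]
    d=r@c["cam_to_world"][:3,:3].T; o=c["cam_to_world"][:3,3]
    return o+d*((z-o[2])/d[:,2])[:,None]
def crate(p,L):
    c,s=np.cos(p[2]),np.sin(p[2]); L=np.atleast_2d(L); return np.c_[p[0]+c*L[:,0]-s*L[:,1],p[1]+s*L[:,0]+c*L[:,1],L[:,2]]
E
python3 - <<'E'
from h import *
np.set_printoptions(precision=4,suppress=True)
t=dict(np.load("top.npz"));sc=dict(np.load("scene.npz"))
k=lambda a:np.array(a,float)/4+[220-.375,160-.375]
L=np.array([[-48,147,0],[-48,49,0],[-48,-49,0],[-48,-147,0],[48,150,50],[48,-150,50]])/1e3
px=k([[92,272],[265,267],[436,262],[611,258],[78,92],[610,76]])
r=least_squares(lambda p:(proj(t,crate(p,L))-px).ravel(),[.65,.05,0]); print(r.x,r.fun)
J=unproj(t,k([[116,518],[402,503],[706,515]]),.064); print(J)
c,s=np.cos(r.x[2]),np.sin(r.x[2])
print("jars in crate",(J[:,:2]-r.x[:2])@np.array([[c,-s],[s,c]]))
e=k([[38,57],[651,40]])
for a in np.arange(1.9,2.5,.1):
    print(a,(proj(t,crate(r.x,[[.005-.072*np.cos(a),y,.05+.072*np.sin(a)] for y in(.16,-.16)]))-e).ravel())
# scene check overlay
f=cv2.imread("pics/scene0.png")
for p in proj(sc,np.r_[crate(r.x,L),J]): cv2.circle(f,tuple(int(round(v*8)) for v in p),12,(0,255,0),-1,cv2.LINE_AA,3)
cv2.imwrite("pics/c1.png",cv2.resize(f[150:360,190:460],None,fx=2.8,fy=2.8,interpolation=cv2.INTER_CUBIC))
E
```

```text
[0.6626 0.0424 0.0117] [-0.0675  0.7003 -0.0739  0.6121  0.2524  0.5291 -0.5877  0.2012 -0.981
 -1.0748  1.46   -0.9811]
[[ 0.47    0.1697  0.064 ]
 [ 0.4747  0.018   0.064 ]
 [ 0.4647 -0.1438  0.064 ]]
jars in crate [[-0.1911  0.1296]
 [-0.1882 -0.0221]
 [-0.2001 -0.1838]]
1.9 [0.6452 8.548  0.3407 8.3824]
2.0 [ 0.7701  5.7697 -0.0014  5.6366]
2.1 [ 0.9355  3.23   -0.3755  3.1297]
2.2 [ 1.1392  0.9552 -0.7772  0.8875]
2.3000000000000003 [ 1.3784 -1.0324 -1.2015 -1.0677]
2.4000000000000004 [ 1.6498 -2.7144 -1.6434 -2.7182]
2.5000000000000004 [ 1.9503 -4.0767 -2.0979 -4.05  ]
```

View pics/c1.png

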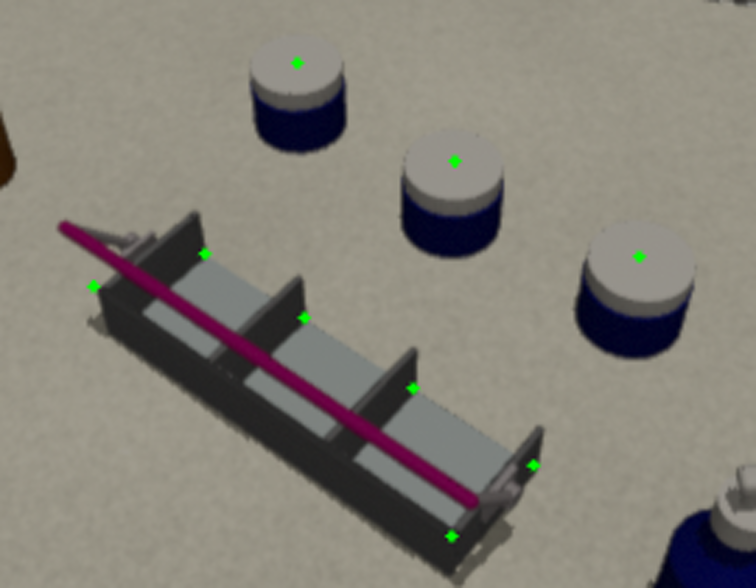

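Crate pose fits to a few mm: (0.663, 0.042), yaw 0.012. I'll cradle-push each jar from behind with the fingers 40 mm apart, first turning the tool so its y lies along the crate's y.

Emit:
send_rows(steps=[0.04, 0, 0, 0, 0, 0, -0.12, 0.04, 0, 0, 0, 0, 0, -0.12, 0.04, 0, 0, 0, 0, 0, -0.12, 0.04, 0, 0, 0, 0, 0, -0.017, 0.04, -0.015, -0.035, 0.01, 0, 0, 0, 0.04, -0.015, -0.035, 0.01, 0, 0, 0, 0.04, -0.015, -0.035, 0.01, 0, 0, 0, 0.04, -0.015, -0.035, 0.01, 0, 0, 0], squeeze=20)

```text
time: 0.77
tcp_pos: [0.2939, 0.4662, 0.2096]
orientation: [-0.005, 1.0, -0.0, -0.0]
force: [0.3, 0.5, 0.6]
grip_width: 0.04
grasp_force: 0.0
```

Emit:
send_rows(steps=[0.04, -0.015, -0.036, 0.01, 0, 0, 0, 0.04, -0.015, -0.036, 0.01, 0, 0, 0, 0.04, -0.015, -0.036, 0.01, 0, 0, 0, 0.04, -0.015, -0.036, 0.01, 0, 0, 0, 0.04, -0.015, -0.036, 0.01, 0, 0, 0, 0.04, -0.015, -0.036, 0.01, 0, 0, 0, 0.04, -0.015, -0.036, 0.01, 0, 0, 0, 0.04, -0.015, -0.036, 0.01, 0, 0, 0])

```text
time: 1.43
tcp_pos: [0.4174, 0.1797, 0.13]
orientation: [-0.005, 1.0, 0.0, 0.0]
force: [0.5, 0.3, -0.7]
grip_width: 0.0402
grasp_force: 0.0
```

Emit:
send_rows(steps=[0.04, 0.002, -0.003, 0.0225, 0, 0, 0, 0.04, 0.002, -0.003, 0.0225, 0, 0, 0, 0.04, 0.003, -0.003, 0.0225, 0, 0, 0, 0.04, 0.003, -0.002, 0.0225, 0, 0, 0, 0.04, 0, 0, 0, 0, 0, 0])

```text
time: 1.85
tcp_pos: [0.4037, 0.1682, 0.037]
orientation: [-0.005, 1.0, -0.002, -0.004]
force: [-1.5, 0.5, 0.4]
grip_width: 0.0402
grasp_force: 0.0
```

Run:
```python
from workcell import robot
import cv2
print(robot.get_state()["tcp_pos"])
f=robot.snapshot("scene")["frame"][:,:,::-1]
cv2.imwrite("pics/s1.png",cv2.resize(f[120:360,190:510],None,fx=2.4,fy=2.4,interpolation=cv2.INTER_CUBIC))
```

```text
[0.40365834 0.16823574 0.03703846]
```

View pics/s1.png

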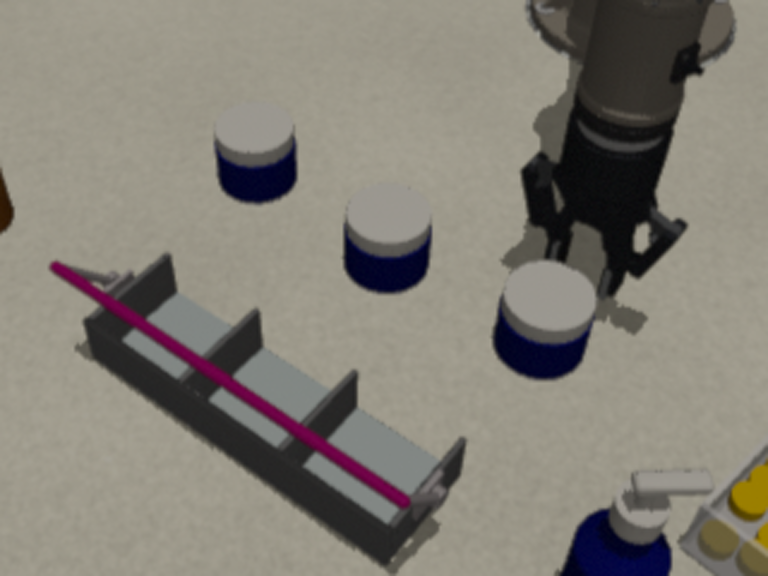

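The fingers stand 15 mm behind jar A. Its left knuckle hangs low, so I'll raise the tool 10 mm before pushing diagonally in line with cell0.

Emit:
send_rows(steps=[0.04, -0.01, 0, -0.005, 0, 0, 0, 0.04, -0.01, 0, -0.005, 0, 0, 0, 0.04, -0.0125, -0.0053, 0, 0, 0, 0, 0.04, -0.0125, -0.0053, 0, 0, 0, 0, 0.04, -0.0125, -0.0053, 0, 0, 0, 0, 0.04, -0.0125, -0.0053, 0, 0, 0, 0, 0.04, -0.0125, -0.0053, 0, 0, 0, 0, 0.04, -0.0085, -0.0033, 0, 0, 0, 0])

```text
time: 2.57
tcp_pos: [0.5004, 0.141, 0.0507]
orientation: [-0.006, 1.0, 0.0, 0.0]
force: [-3.2, 1.2, 2.6]
grip_width: 0.0402
grasp_force: 2.2
```

```bash
cat > look.py <<'E'
# lid positions (crate frame) from the top view: bright disc edges in an annulus-free threshold
from h import *
from workcell import robot
import sys
np.set_printoptions(precision=4,suppress=True)
C=np.array([.6626,.0424,.0117])
w2c=lambda P:(np.atleast_2d(P)[:,:2]-C[:2])@np.array([[np.cos(C[2]),-np.sin(C[2])],[np.sin(C[2]),np.cos(C[2])]])
s=robot.get_state(); print("tcp crate",w2c(s["tcp_pos"]),s["tcp_pos"][2],s["time"])
v=robot.snapshot("top"); cv2.imwrite(f"pics/{sys.argv[1]}.png",cv2.resize(v["frame"][150:310,200:420,::-1],None,fx=3.6,fy=3.6,interpolation=cv2.INTER_CUBIC))
g=cv2.GaussianBlur(cv2.resize(v["frame"][150:310,200:420,0],None,fx=4,fy=4,interpolation=cv2.INTER_CUBIC),(0,0),3)
c=cv2.HoughCircles(g,cv2.HOUGH_GRADIENT,1,100,param1=40,param2=12,minRadius=60,maxRadius=74)
if c is not None:
  for x,y,r in c[0][:5]: print(x,y,r,w2c(unproj(v,[x/4+200-.375,y/4+150-.375],.064)))
E
python3 look.py t1
```

```text
tcp crate [[-0.1611  0.1005]] 0.05073179100994223 2.5667
482.5 544.5 73.4 [[-0.189  -0.0224]]
776.5 561.5 72.0 [[-0.2033 -0.1786]]
```

View pics/t1.png

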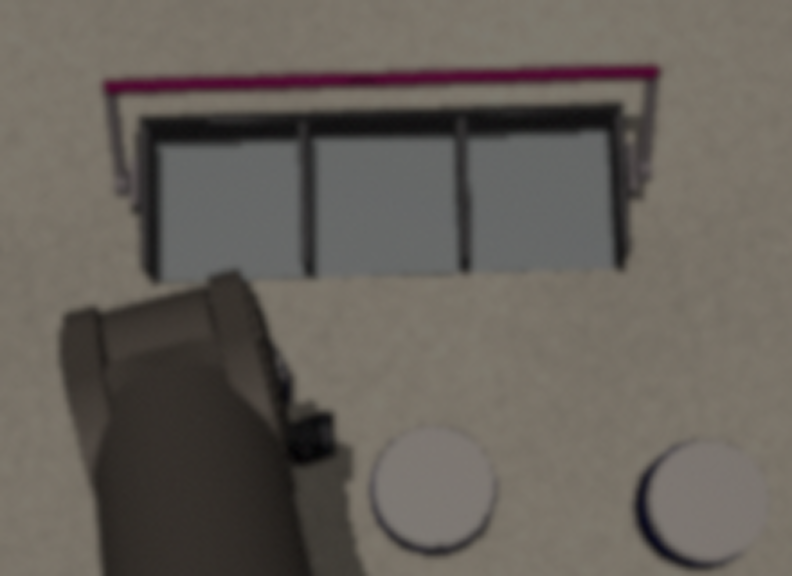

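The arm hides jar A from the top camera, so I'll use the scene camera instead. Next I push straight, partway.

Emit:
send_rows(steps=[0.04, -0.01, -0.001, 0, 0, 0, 0, 0.04, -0.01, -0.001, 0, 0, 0, 0, 0.04, -0.01, 0, 0, 0, 0, 0, 0.04, -0.01, 0, 0, 0, 0, 0, 0.04, -0.005, 0, 0, 0, 0, 0])

```text
time: 3.03
tcp_pos: [0.5455, 0.1402, 0.0503]
orientation: [-0.006, 1.0, 0.0, 0.001]
force: [-1.6, -0.3, 0.2]
grip_width: 0.0401
grasp_force: 1.2
```

```bash
cat > slook.py <<'E'
from h import *
from workcell import robot
import sys
np.set_printoptions(precision=4,suppress=True)
C=np.array([.6626,.0424,.0117])
w2c=lambda P:(np.atleast_2d(P)[:,:2]-C[:2])@np.array([[np.cos(C[2]),-np.sin(C[2])],[np.sin(C[2]),np.cos(C[2])]])
s=robot.get_state(); print("tcp crate",w2c(s["tcp_pos"]),s["tcp_pos"][2],s["time"])
v=robot.snapshot("scene"); f=v["frame"]; cv2.imwrite(f"pics/{sys.argv[1]}.png",cv2.resize(f[150:380,190:490,::-1],None,fx=2.6,fy=2.6,interpolation=cv2.INTER_CUBIC))
# blue body blobs: left/right extent at mid height gives a viewing line; print the lid ellipse centre (light grey blob right above blue)
h=cv2.cvtColor(f,cv2.COLOR_RGB2HSV); m=((h[...,0]>110)&(h[...,0]<130)&(h[...,1]>150)).astype(np.uint8); m[:, 405:]*=1
n,_,st,ce=cv2.connectedComponentsWithStats(m)
for i in range(1,n):
    x,y,w,hh,a=st[i]
    if a>150 and 190<x<440 and 150<y<380:
        # bottom rim point nearest camera: middle column, lowest row
        def res(p):
            t=np.linspace(0,2*np.pi,120); P=np.array([np.r_[crate(C,[[p[0]+.038*np.cos(u),p[1]+.038*np.sin(u),z]])[0]] for z in(0,) for u in t])
            q=proj(v,P); return [q[:,0].min()-x+.5,q[:,0].max()-(x+w-.5),q[:,1].max()-(y+hh-.5)]
        r=least_squares(res,w2c(unproj(v,[x+w/2,y+hh/2],.02))[0],diff_step=1e-4); print(st[i],"jar crate",r.x,"res",np.array(r.fun))
E
python3 slook.py s2
```

```text
tcp crate [[-0.116   0.0991]] 0.05026179344769439 3.0333
[281 183  32  21 407] jar crate [-0.2029 -0.1888] res [-0.4838  0.4845 -0.0339]
[334 219  22  22 272] jar crate [-0.184  -0.0361] res [-6.7712  6.7529 -0.471 ]
[348 284  40  25 461] jar crate [-0.0776  0.0983] res [-0.1759  0.1751 -0.0121]
[ 422  333   47   56 1718] jar crate [-0.0342  0.2851] res [ 0.2213 -0.2182  0.0153]
```

View pics/s2.png

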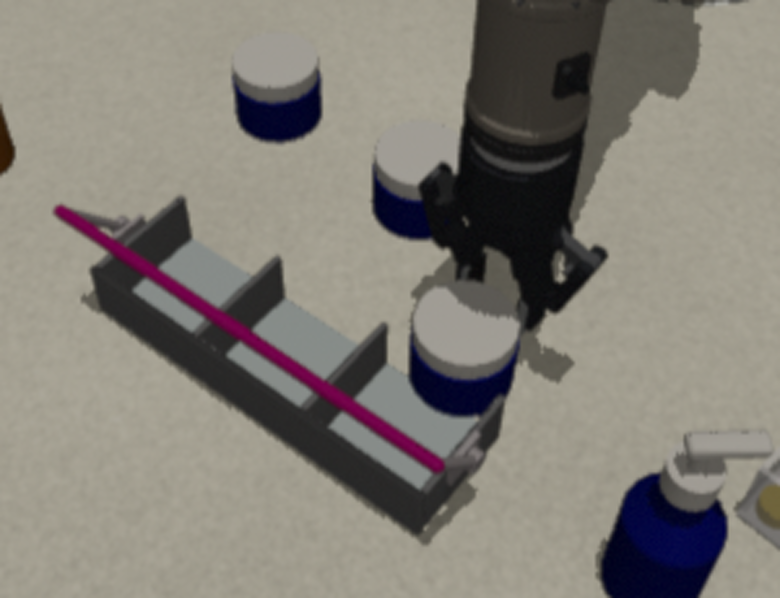

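Jar A is inside the mouth of cell0, centred and upright. I'll finish its push, then retreat and move behind jar B.

Emit:
send_rows(steps=[0.04, -0.0095, 0, 0, 0, 0, 0, 0.04, -0.0095, 0, 0, 0, 0, 0, 0.04, -0.0095, 0, 0, 0, 0, 0, 0.04, -0.0095, 0, 0, 0, 0, 0, 0.04, -0.0095, 0, 0, 0, 0, 0, 0.04, -0.0095, 0, 0, 0, 0, 0, 0.04, -0.0095, 0, 0, 0, 0, 0, 0.04, -0.005, 0, 0, 0, 0, 0])

```text
time: 3.75
tcp_pos: [0.617, 0.1411, 0.0504]
orientation: [-0.006, 1.0, 0.0, 0.001]
force: [-2.2, 0.2, -1.1]
grip_width: 0.0401
grasp_force: 0.8
```

Emit:
send_rows(steps=[0.04, 0.015, 0, 0, 0, 0, 0, 0.04, 0.03, 0, 0, 0, 0, 0, 0.04, 0.03, 0, -0.025, 0, 0, 0, 0.04, 0.03, 0, -0.025, 0, 0, 0, 0.04, 0.028, -0.028, 0, 0, 0, 0, 0.04, 0.028, -0.028, 0, 0, 0, 0, 0.04, 0.028, -0.028, 0, 0, 0, 0, 0.04, 0.02, -0.036, 0, 0, 0, 0])

```text
time: 4.42
tcp_pos: [0.4065, 0.0188, 0.1008]
orientation: [-0.008, 1.0, 0.001, 0.001]
force: [0.9, -0.1, -0.6]
grip_width: 0.0399
grasp_force: 0.0
```

```bash
python3 slook.py s3; python3 look.py t3
```

```text
tcp crate [[-0.2564 -0.0206]] 0.10077125257845286 4.4167
[281 183  32  21 409] jar crate [-0.2029 -0.1888] res [-0.4838  0.4845 -0.0339]
[334 219  35  22 443] jar crate [-0.1916 -0.0244] res [-0.287   0.2862 -0.02  ]
[324 313  31  24 158] jar crate [0.0004 0.0904] res [-5.588   5.5799 -0.3846]
[ 422  333   47   56 1717] jar crate [-0.0342  0.2851] res [ 0.2213 -0.2182  0.0153]
tcp crate [[-0.2616 -0.0287]] 0.09989659009595261 4.4667
772.5 560.5 67.7 [[-0.2027 -0.1765]]
247.5 201.5 69.8 [[0.0015 0.0984]]
```

Emit:
send_rows(steps=[0.04, 0, 0.004, 0.02, 0, 0, 0, 0.04, 0, 0, 0.02, 0, 0, 0, 0.04, 0, 0, 0.01, 0, 0, 0, 0.04, 0, 0, 0, 0, 0, 0])

```text
time: 4.85
tcp_pos: [0.4075, 0.0225, 0.0491]
orientation: [-0.006, 1.0, -0.0, -0.001]
force: [0.2, 0.2, 0.1]
grip_width: 0.0402
grasp_force: 0.0
```

```bash
python3 slook.py s4|head -3
```

```text
tcp crate [[-0.2553 -0.0169]] 0.04910493435177212 4.85
[281 183  32  21 410] jar crate [-0.2029 -0.1888] res [-0.4838  0.4845 -0.0339]
[334 219  35  22 444] jar crate [-0.1916 -0.0244] res [-0.287   0.2862 -0.02  ]
```

Emit:
send_rows(steps=[0.04, -0.012, -0.003, 0, 0, 0, 0, 0.04, -0.012, -0.003, 0, 0, 0, 0, 0.04, -0.0125, 0.0038, 0, 0, 0, 0, 0.04, -0.0125, 0.0038, 0, 0, 0, 0, 0.04, -0.0125, 0.0038, 0, 0, 0, 0, 0.04, -0.0125, 0.0038, 0, 0, 0, 0, 0.04, -0.0125, 0.0038, 0, 0, 0, 0, 0.04, -0.0125, 0.0038, 0, 0, 0, 0])

```text
time: 5.57
tcp_pos: [0.5073, 0.0407, 0.0513]
orientation: [-0.006, 1.0, 0.0, 0.0]
force: [-1.7, 0.5, 1.7]
grip_width: 0.0401
grasp_force: 1.1
```

Emit:
send_rows(steps=[0.04, -0.01, 0, 0, 0, 0, 0, 0.04, -0.01, 0, 0, 0, 0, 0, 0.04, -0.01, 0, 0, 0, 0, 0, 0.04, -0.005, 0, 0, 0, 0, 0])

```text
time: 5.9
tcp_pos: [0.5428, 0.0408, 0.0508]
orientation: [-0.006, 1.0, 0.0, 0.001]
force: [-2.9, -0.2, 2.0]
grip_width: 0.04
grasp_force: 2.0
```

```bash
python3 slook.py s5
```

```text
tcp crate [[-0.1198 -0.0002]] 0.05079477539266194 5.9
[281 183  32  21 396] jar crate [-0.2029 -0.1888] res [-0.4838  0.4845 -0.0339]
[309 257  37  24 431] jar crate [-0.0797 -0.001 ] res [-0.6537  0.6538 -0.0453]
[324 313  31  24 158] jar crate [0.0004 0.0904] res [-5.588   5.5799 -0.3846]
[ 422  333   47   56 1717] jar crate [-0.0342  0.2851] res [ 0.2213 -0.2182  0.0153]
```

Emit:
send_rows(steps=[0.04, -0.0098, 0, 0, 0, 0, 0, 0.04, -0.0098, 0, 0, 0, 0, 0, 0.04, -0.0098, 0, 0, 0, 0, 0, 0.04, -0.0098, 0, 0, 0, 0, 0, 0.04, -0.0098, 0, 0, 0, 0, 0, 0.04, -0.0098, 0, 0, 0, 0, 0, 0.04, -0.0098, 0, 0, 0, 0, 0, 0.04, -0.006, 0, 0, 0, 0, 0])

```text
time: 6.62
tcp_pos: [0.6178, 0.042, 0.0503]
orientation: [-0.006, 1.0, -0.0, 0.001]
force: [-1.7, 0.8, 0.0]
grip_width: 0.0401
grasp_force: 1.5
```

Emit:
send_rows(steps=[0.04, 0.015, 0, 0, 0, 0, 0, 0.04, 0.03, 0, 0, 0, 0, 0, 0.04, 0.03, 0, -0.025, 0, 0, 0, 0.04, 0.03, 0, -0.025, 0, 0, 0, 0.04, 0.025, -0.03, -0.01, 0, 0, 0, 0.04, 0.025, -0.03, 0, 0, 0, 0, 0.04, 0.025, -0.03, 0, 0, 0, 0, 0.04, 0.019, -0.035, 0, 0, 0, 0])

```text
time: 7.28
tcp_pos: [0.4182, -0.0859, 0.111]
orientation: [-0.007, 1.0, 0.0, 0.001]
force: [0.5, -1.4, -0.4]
grip_width: 0.04
grasp_force: 0.0
```

Emit:
send_rows(steps=[0.04, 0, -0.032, 0, 0, 0, 0, 0.04, 0, -0.032, 0, 0, 0, 0, 0.04, 0, -0.033, 0, 0, 0, 0, 0.04, 0, 0, 0, 0, 0, -0.11, 0.04, 0, 0, 0, 0, 0, -0.11, 0.04, 0, 0, 0, 0, 0, -0.11, 0.04, 0, 0, 0, 0, 0, -0.11, 0.04, 0, 0, 0, 0, 0, -0.11])

```text
time: 7.95
tcp_pos: [0.4212, -0.1833, 0.1108]
orientation: [-0.28, 0.96, -0.001, 0.001]
force: [-0.7, -0.1, 0.7]
grip_width: 0.0399
grasp_force: 0.0
```

Emit:
send_rows(steps=[0.04, 0, 0, 0, 0, 0, -0.11, 0.04, 0, 0, 0, 0, 0, -0.11, 0.04, 0, 0, 0, 0, 0, 0, 0.04, 0, 0, 0, 0, 0, 0])

```text
time: 8.28
tcp_pos: [0.4207, -0.183, 0.1106]
orientation: [-0.38, 0.925, -0.001, 0.001]
force: [0.1, -0.1, 0.0]
grip_width: 0.0404
grasp_force: 0.0
```

```bash
python3 slook.py s6; python3 look.py t6; python3 -c "
from workcell import robot;print(robot.get_state()['q'])"
```

```text
tcp crate [[-0.2445 -0.2226]] 0.1106462236981508 8.2833
[281 183  32  21 410] jar crate [-0.2029 -0.1888] res [-0.4838  0.4845 -0.0339]
[324 313  31  24 159] jar crate [0.0004 0.0904] res [-5.588   5.5799 -0.3846]
[ 422  333   47   56 1719] jar crate [-0.0342  0.2851] res [ 0.2213 -0.2182  0.0153]
tcp crate [[-0.2447 -0.2224]] 0.1105595997699 8.3333
429.5 200.5 65.5 [[-0.001  -0.0004]]
776.5 560.5 72.1 [[-0.2028 -0.1786]]
245.5 205.5 66.6 [[-0.0007  0.0995]]
[ 0.07648346  0.23478894  0.27194632  2.13256647 -0.08869584  0.78337384
  2.75491246]
```

Jars A and B are seated at (−0.001, +0.099) and (−0.001, 0.000) in the crate frame. Next I descend behind jar C and push it diagonally.

Emit:
send_rows(steps=[0.04, 0, -0.004, 0.03, 0, 0, 0, 0.04, 0, 0, 0.03, 0, 0, 0, 0.04, 0, 0, 0, 0, 0, 0, 0.04, -0.008, 0, 0, 0, 0, 0, 0.04, -0.008, 0, 0, 0, 0, 0, 0.04, -0.0122, 0, 0, 0, 0, 0, 0.04, -0.0122, 0, 0, 0, 0, 0, 0.04, -0.0122, 0, 0, 0, 0, 0])

```text
time: 9.05
tcp_pos: [0.4617, -0.1471, 0.0514]
orientation: [-0.382, 0.924, -0.0, 0.001]
force: [-0.2, -0.4, -0.4]
grip_width: 0.0397
grasp_force: 0.7
```

Emit:
send_rows(steps=[0.04, -0.0122, 0, 0, 0, 0, 0, 0.04, -0.0122, 0, 0, 0, 0, 0, 0.04, -0.0122, 0, 0, 0, 0, 0, 0.04, -0.0122, 0, 0, 0, 0, 0, 0.04, -0.0122, 0, 0, 0, 0, 0, 0.04, -0.0122, 0, 0, 0, 0, 0, 0.04, -0.0122, 0, 0, 0, 0, 0, 0.04, 0, 0, 0, 0, 0, 0])

```text
time: 9.72
tcp_pos: [0.5234, -0.0849, 0.0504]
orientation: [-0.383, 0.924, 0.0, 0.002]
force: [0.6, 0.3, 0.3]
grip_width: 0.0399
grasp_force: 0.0
```

```bash
python3 slook.py s7
```

```text
tcp crate [[-0.1407 -0.1257]] 0.05037647570968945 9.7167
[284 224  34  23 449] jar crate [-0.1124 -0.0986] res [-0.9787  0.9803 -0.0681]
[324 313  31  24 155] jar crate [0.0004 0.0904] res [-5.588   5.5799 -0.3846]
[ 422  333   47   56 1715] jar crate [-0.0342  0.2851] res [ 0.2213 -0.2182  0.0153]
```

Emit:
send_rows(steps=[0.04, 0.025, 0, 0, 0, 0, 0, 0.04, 0.025, 0, 0, 0, 0, 0, 0.04, 0, 0, 0, 0, 0, 0.11, 0.04, 0, 0, 0, 0, 0, 0.11, 0.04, 0, 0, 0, 0, 0, 0.11, 0.04, 0, 0, 0, 0, 0, 0.11, 0.04, 0, 0, 0, 0, 0, 0.11, 0.04, 0, 0, 0, 0, 0, 0.11])

```text
time: 10.43
tcp_pos: [0.4851, -0.1228, 0.0501]
orientation: [-0.058, 0.998, 0.0, 0.0]
force: [0.4, -0.1, -0.4]
grip_width: 0.0401
grasp_force: 0.0
```

Emit:
send_rows(steps=[0.04, 0, 0, 0, 0, 0, 0.11, 0.04, 0, 0, 0, 0, 0, 0, 0.04, 0, 0.021, 0, 0, 0, 0, 0.04, 0, 0.021, 0, 0, 0, 0, 0.04, 0, 0.021, 0, 0, 0, 0, 0.04, 0, 0, 0, 0, 0, 0, 0.04, 0, 0, 0, 0, 0, 0])

```text
time: 11.02
tcp_pos: [0.4843, -0.0588, 0.0501]
orientation: [-0.009, 1.0, 0.0, 0.0]
force: [0.7, -0.7, 0.9]
grip_width: 0.0402
grasp_force: 0.0
```

```bash
python3 slook.py s8
```

```text
tcp crate [[-0.1795 -0.0991]] 0.05014787924951503 11.0167
[284 224  34  23 449] jar crate [-0.1124 -0.0986] res [-0.9787  0.9803 -0.0681]
[324 313  31  24 159] jar crate [0.0004 0.0904] res [-5.588   5.5799 -0.3846]
[ 422  333   47   56 1716] jar crate [-0.0342  0.2851] res [ 0.2213 -0.2182  0.0153]
```

Emit:
send_rows(steps=[0.04, -0.0115, 0, 0, 0, 0, 0, 0.04, -0.0115, 0, 0, 0, 0, 0, 0.04, -0.0115, 0, 0, 0, 0, 0, 0.04, -0.0115, 0, 0, 0, 0, 0, 0.04, -0.0115, 0, 0, 0, 0, 0, 0.04, -0.0115, 0, 0, 0, 0, 0, 0.04, -0.0115, 0, 0, 0, 0, 0, 0.04, -0.0115, 0, 0, 0, 0, 0])

```text
time: 11.73
tcp_pos: [0.5751, -0.0611, 0.0499]
orientation: [-0.005, 1.0, -0.0, -0.002]
force: [-3.4, 0.6, 1.5]
grip_width: 0.0399
grasp_force: 1.5
```

```bash
python3 slook.py s9|head -2
```

```text
tcp crate [[-0.0888 -0.1025]] 0.049934900546645525 11.7333
[258 239  38  26 375] jar crate [-0.0463 -0.1062] res [ 0.3597 -0.3608  0.0251]
```

Emit:
send_rows(steps=[0.04, -0.0098, 0.001, 0, 0, 0, 0, 0.04, -0.0098, 0.001, 0, 0, 0, 0, 0.04, -0.0098, 0.001, 0, 0, 0, 0, 0.04, -0.0098, 0, 0, 0, 0, 0, 0.04, -0.005, 0, 0, 0, 0, 0, 0.04, 0, 0, 0, 0, 0, 0])

```text
time: 12.28
tcp_pos: [0.6225, -0.0552, 0.0504]
orientation: [-0.007, 1.0, -0.0, 0.001]
force: [0.2, -0.4, 0.7]
grip_width: 0.04
grasp_force: 0.0
```

Emit:
send_rows(steps=[0.04, 0.015, 0, 0, 0, 0, 0, 0.04, 0.03, 0, 0, 0, 0, 0, 0.04, 0.03, 0, -0.025, 0, 0, 0, 0.0, 0.03, 0.01, -0.03, 0, 0, 0, 0.0, 0.02, 0.03, -0.03, 0, 0, 0, 0.0, 0.02, 0.035, -0.02, 0, 0, 0, 0.0, 0, 0.025, -0.01, 0, 0, 0, 0.0, 0, 0, 0, 0, 0, 0])

```text
time: 12.95
tcp_pos: [0.4804, 0.0427, 0.162]
orientation: [-0.01, 1.0, 0.003, 0.003]
force: [1.1, 0.3, -0.3]
grip_width: 0.0001
grasp_force: 0.0
```

```bash
python3 slook.py s10; python3 look.py t10
```

```text
tcp crate [[-0.1821  0.0024]] 0.16195531042779893 12.95
[324 313  31  24 158] jar crate [0.0004 0.0904] res [-5.588   5.5799 -0.3846]
[ 422  333   47   56 1719] jar crate [-0.0342  0.2851] res [ 0.2213 -0.2182  0.0153]
tcp crate [[-0.1823 -0.0005]] 0.1609091173710617 13.0
606.5 191.5 65.6 [[ 0.0011 -0.0971]]
243.5 206.5 66.7 [[-0.0013  0.1006]]
430.5 200.5 65.7 [[-0.001 -0.001]]
```

View pics/s10.png

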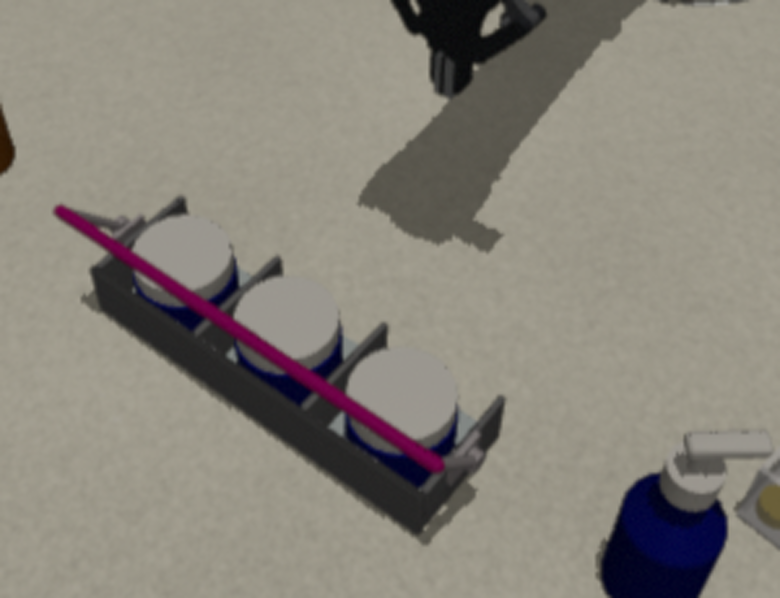

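All three jars are seated at x ≈ 0 and y = +0.100, 0, −0.097 in the crate frame, upright. The bar leans back at ~2.25 rad. I'll take the closed fingers over and behind it.

Emit:
send_rows(steps=[0, -0.0335, 0, -0.015, 0, 0, 0, 0, -0.0335, 0, -0.01, 0, 0, 0, 0, -0.0335, 0, 0, 0, 0, 0, 0, -0.0335, 0, 0, 0, 0, 0, 0, -0.0335, 0, 0, 0, 0, 0, 0, -0.0335, 0, 0, 0, 0, 0, 0, -0.0335, 0, 0, 0, 0, 0, 0, -0.0335, 0, 0, 0, 0, 0])

```text
time: 13.72
tcp_pos: [0.7487, 0.0373, 0.1827]
orientation: [-0.005, 1.0, -0.001, -0.001]
force: [0.1, -0.2, 0.4]
grip_width: 0.0003
grasp_force: 0.0
```

Emit:
send_rows(steps=[0, 0, 0, 0, 0, 0, 0, 0, 0, 0, 0.025, 0, 0, 0, 0, 0, 0, 0.025, 0, 0, 0, 0, 0, 0, 0.02, 0, 0, 0, 0, 0, 0, 0.01, 0, 0, 0, 0, 0, 0, 0, 0, 0, 0])

```text
time: 14.22
tcp_pos: [0.7448, 0.038, 0.1001]
orientation: [-0.005, 1.0, -0.001, -0.003]
force: [-0.8, 0.1, 0.2]
grip_width: 0.0002
grasp_force: 0.0
```

```bash
python3 slook.py s11
```

```text
tcp crate [[ 0.0821 -0.0053]] 0.10005631289717667 14.2167
[324 313  31  24 157] jar crate [0.0004 0.0904] res [-5.588   5.5799 -0.3846]
[ 422  333   47   56 1713] jar crate [-0.0342  0.2851] res [ 0.2213 -0.2182  0.0153]
```

View pics/s11.png

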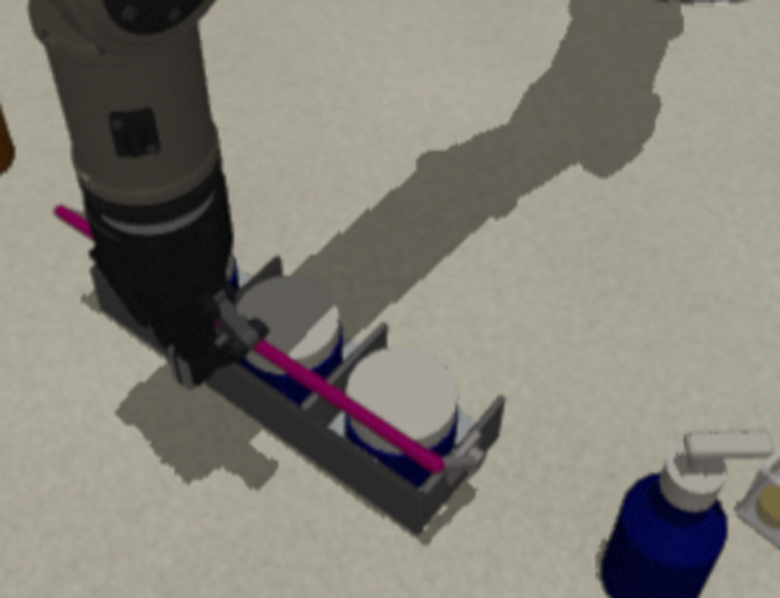

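Emit:
send_rows(steps=[0, 0.01, 0, -0.003, 0, 0, 0, 0, 0.01, 0, 0, 0, 0, 0, 0, 0.01, 0, 0, 0, 0, 0, 0, 0.01, 0, 0, 0, 0, 0, 0, 0.01, 0, 0, 0, 0, 0, 0, 0.01, 0, 0, 0, 0, 0])

```text
time: 14.77
tcp_pos: [0.691, 0.0381, 0.1116]
orientation: [-0.006, 1.0, 0.0, 0.005]
force: [2.1, -0.3, 2.0]
grip_width: -0.0001
grasp_force: 1.3
```

Emit:
send_rows(steps=[0, 0.01, 0, 0, 0, 0, 0, 0, 0.01, 0, 0, 0, 0, 0, 0, 0.01, 0, 0, 0, 0, 0, 0, 0.01, 0, 0, 0, 0, 0, 0, 0.01, 0, 0, 0, 0, 0, 0, 0.01, 0, 0, 0, 0, 0, 0, 0, 0, 0, 0, 0, 0])

```text
time: 15.35
tcp_pos: [0.6291, 0.0376, 0.1095]
orientation: [-0.006, 1.0, 0.0, 0.004]
force: [3.7, -0.4, -1.7]
grip_width: 0.0001
grasp_force: 1.3
```

```bash
python3 slook.py s12
```

```text
tcp crate [[-0.0335 -0.0044]] 0.10948763175355218 15.35
[249 256  32  20 151] jar crate [-0.0119 -0.107 ] res [-3.032   3.0463 -0.2115]
[282 281  39  24 239] jar crate [-0.0065 -0.0059] res [-0.4913  0.4921 -0.034 ]
[324 313  41  24 261] jar crate [-0.0046  0.0978] res [-0.6038  0.6019 -0.0416]
[ 422  333   47   56 1714] jar crate [-0.0342  0.2851] res [ 0.2213 -0.2182  0.0153]
```

View pics/s12.png

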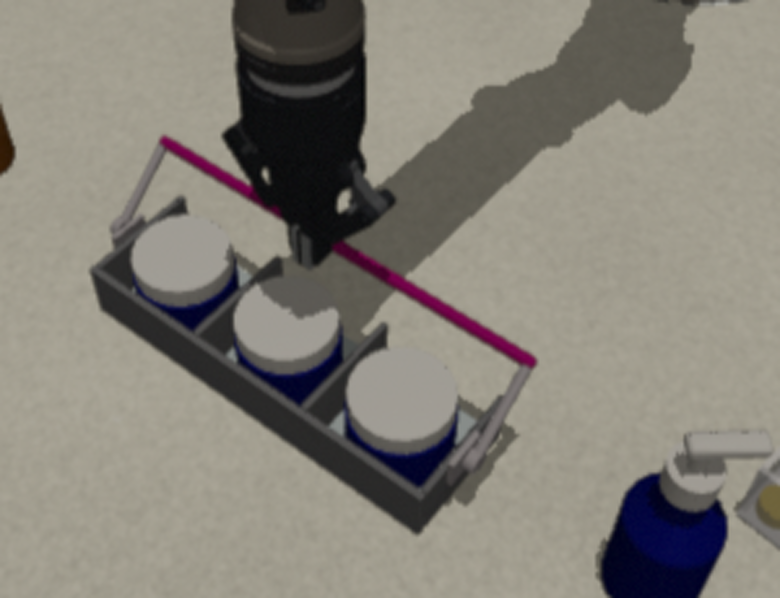

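The bar is now over the front at ~0.7 rad, and the jars are unmoved. I'll lift the fingers, pass in front of its axis and press it down.

Emit:
send_rows(steps=[0, -0.008, 0, 0, 0, 0, 0, 0, 0, 0, -0.02, 0, 0, 0, 0, 0, 0, -0.02, 0, 0, 0, 0, 0.015, 0, 0, 0, 0, 0, 0, 0.017, 0, 0, 0, 0, 0, 0, 0, 0, 0, 0, 0, 0, 0, 0, 0, 0, 0, 0, 0])

```text
time: 15.98
tcp_pos: [0.6035, 0.0377, 0.1477]
orientation: [-0.006, 1.0, 0.0, 0.0]
force: [0.2, -0.2, -0.4]
grip_width: 0.0
grasp_force: 0.0
```

Emit:
send_rows(steps=[0, 0, 0, 0.014, 0, 0, 0, 0, 0, 0, 0.014, 0, 0, 0, 0, 0.001, 0, 0.01, 0, 0, 0, 0, 0.001, 0, 0.01, 0, 0, 0, 0, 0.001, 0, 0.008, 0, 0, 0, 0, 0.001, 0, 0.006, 0, 0, 0, 0, 0, 0, 0, 0, 0, 0])

```text
time: 16.57
tcp_pos: [0.5988, 0.0377, 0.0837]
orientation: [-0.006, 1.0, -0.0, -0.001]
force: [-0.8, 0.5, -0.1]
grip_width: -0.0003
grasp_force: 0.0
```

Emit:
send_rows(steps=[0, 0.001, 0, 0.004, 0, 0, 0, 0, 0.001, 0, 0.003, 0, 0, 0, 0, 0, 0, 0, 0, 0, 0])

```text
time: 16.82
tcp_pos: [0.5974, 0.0378, 0.078]
orientation: [-0.006, 1.0, 0.0, 0.0]
force: [-0.5, -0.4, 0.3]
grip_width: -0.0001
grasp_force: 0.0
```

Emit:
send_rows(steps=[0, 0, 0, 0.003, 0, 0, 0, 0, 0, 0, 0.002, 0, 0, 0, 0, 0, 0, 0, 0, 0, 0])

```text
time: 17.07
tcp_pos: [0.5975, 0.0378, 0.074]
orientation: [-0.006, 1.0, 0.0, 0.0]
force: [-1.3, 0.9, 4.7]
grip_width: -0.0002
grasp_force: 2.3
```

```bash
cat > bar.py <<'E'
# keeper angle from the scene view: magenta pixels vs. projected bar axis
from h import *
from workcell import robot
C=np.array([.6626,.0424,.0117]); v=robot.snapshot("scene"); f=v["frame"]
h=cv2.cvtColor(f,cv2.COLOR_RGB2HSV); m=(h[...,0]>145)&(h[...,0]<172)&(h[...,1]>120); m[:150]=0;m[380:]=0
yx=np.argwhere(m)[:,::-1].astype(float)
def d(a):
    q=proj(v,crate(C,[[.005-.072*np.cos(a),y,.05+.072*np.sin(a)] for y in(.16,-.16)])); t=(q[1]-q[0])/np.linalg.norm(q[1]-q[0]); w=yx-q[0]
    return np.median(t[0]*w[:,1]-t[1]*w[:,0])
for a in np.arange(-.1,.5,.05): print(round(a,2),round(d(a),2),end="; ")
print(len(yx)); cv2.imwrite("pics/b1.png",cv2.resize(f[150:380,190:490,::-1],None,fx=2.6,fy=2.6,interpolation=cv2.INTER_CUBIC))
E
python3 bar.py; python3 slook.py s13
```

```text
-0.1 1.9; -0.05 0.76; 0.0 -0.31; 0.05 -1.32; 0.1 -2.24; 0.15 -3.08; 0.2 -3.83; 0.25 -4.52; 0.3 -5.11; 0.35 -5.6; 0.4 -6.0; 0.45 -6.31; 578
tcp crate [[-0.0651 -0.0039]] 0.07393707378557292 17.1167
[250 256  31  20 151] jar crate [-0.0125 -0.1062] res [-3.5285  3.5451 -0.2462]
[282 282  39  23 238] jar crate [-0.0065 -0.0059] res [-0.4913  0.4921 -0.034 ]
[324 313  41  24 259] jar crate [-0.0046  0.0978] res [-0.6038  0.6019 -0.0416]
[ 422  333   47   56 1715] jar crate [-0.0342  0.2851] res [ 0.2213 -0.2182  0.0153]
```

Emit:
send_rows(steps=[0, 0, 0, 0.001, 0, 0, 0, 0, 0, 0, 0.001, 0, 0, 0, 0, 0, 0, 0, 0, 0, 0])

```text
time: 17.42
tcp_pos: [0.5976, 0.0377, 0.0736]
orientation: [-0.006, 1.0, 0.001, 0.0]
force: [-5.3, -0.4, 15.6]
grip_width: 0.0003
grasp_force: 7.9
```

```bash
python3 bar.py
```

```text
-0.1 1.89; -0.05 0.75; 0.0 -0.32; 0.05 -1.33; 0.1 -2.25; 0.15 -3.09; 0.2 -3.85; 0.25 -4.52; 0.3 -5.12; 0.35 -5.61; 0.4 -6.01; 0.45 -6.33; 579
```

View pics/b1.png

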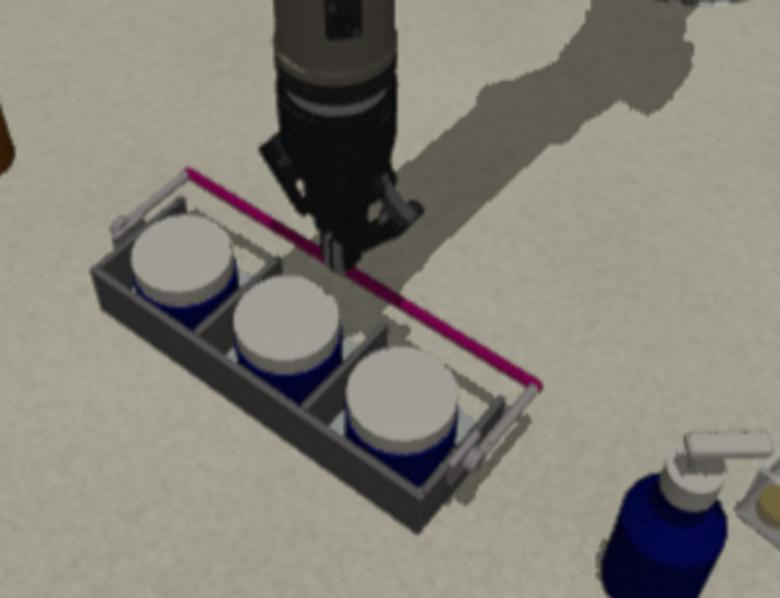

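The bar is at its stop: force has climbed to 15.6 N without motion, and the image puts the angle at ≈0, level across the front. The jars are seated. I'll retreat straight up.

Emit:
send_rows(steps=[0, 0, 0, -0.005, 0, 0, 0, 0, 0, 0, -0.02, 0, 0, 0, 0, 0, 0, -0.03, 0, 0, 0, 0, 0.02, 0, -0.03, 0, 0, 0, 0, 0.03, 0, -0.03, 0, 0, 0, 0, 0.03, 0, 0, 0, 0, 0, 0, 0, 0, 0, 0, 0, 0, 0, 0, 0, 0, 0, 0, 0])

```text
time: 18.13
tcp_pos: [0.5166, 0.0369, 0.1859]
orientation: [-0.006, 1.0, 0.001, 0.0]
force: [1.0, 0.2, 0.4]
grip_width: 0.0002
grasp_force: 0.0
```

```bash
python3 bar.py; python3 look.py t14; python3 slook.py s14; python3 -c "
from workcell import robot;print(robot.get_state()['force'])"
```

```text
-0.1 1.92; -0.05 0.78; 0.0 -0.29; 0.05 -1.29; 0.1 -2.21; 0.15 -3.05; 0.2 -3.81; 0.25 -4.49; 0.3 -5.07; 0.35 -5.57; 0.4 -5.97; 0.45 -6.28; 616
tcp crate [[-0.1449 -0.0037]] 0.1857455788538982 18.1833
604.5 197.5 71.2 [[-0.0022 -0.0958]]
245.5 205.5 66.6 [[-0.0007  0.0995]]
426.5 202.5 66.9 [[-0.0021  0.0013]]
248.5 415.5 64.0 [[-0.1158  0.1003]]
tcp crate [[-0.1444 -0.0037]] 0.18557255117190743 18.2333
[249 255  32  21 153] jar crate [-0.0119 -0.107 ] res [-3.032   3.0463 -0.2115]
[282 282  39  23 240] jar crate [-0.0065 -0.0059] res [-0.4913  0.4921 -0.034 ]
[324 313  41  24 262] jar crate [-0.0046  0.0978] res [-0.6038  0.6019 -0.0416]
[ 422  333   47   56 1717] jar crate [-0.0342  0.2851] res [ 0.2213 -0.2182  0.0153]
[ 0.59008542 -0.02356721  0.25480937]
```

```bash
python3 -c "
from workcell import robot;print(robot.hand_in())"
```

```text
the job is handed in; nothing more can be done
None
```

Job handed in at about 18 s: the last images showed all three jars seated one per cell and the keeper bar fully shut across the front, with the bottles and cap tub untouched.

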